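# Load the ultrasonic cleaner with heat sinks

### The job

Load the ultrasonic cleaner for its next wash: lift its lid off by the knob and lay it flat on the bench, knob up, then take every heat sink off the hooks of the drip rack and put them all inside the wire basket in the tank. Last, put the lid back so that it sits fully home on the tank, and leave the other things on the bench where they are.

Things in the scene. Friction and masses are not known exactly. Their poses are not given: they have to be found in the camera images.
- cleaner: benchtop ultrasonic cleaner, fixed: stainless housing 280 mm (its x) x 170 (its y), 195 to its rim, with an open tank 250 x 140 that holds a wire basket. Black control panel on its -x end. Origin: centre of its foot, z up. Place and yaw vary
- basket (a point): centre of the floor of the wire basket fixed in the tank, 95 mm above the foot. Basket inside: 230 mm (cleaner x) x 120 (cleaner y); its floor is 100 mm below the tank's rim, its sides end 20 mm below the rim. Axes as the cleaner
- tank_rim (a point): centre of the tank's mouth, level with the rim, 195 mm above the cleaner's foot
- lid: loose stainless lid, 0.35 kg: plate 272 mm (x) x 162 (y) x 4; under it a lip 10 deep, 238 x 128, that drops into the tank's mouth with 6 mm to spare all round; black knob on top. Origin: centre of the lip's lower edge (plate top 14 mm above), z up through the knob. Fully home its plate rests on the rim, origin 10 mm below the rim; either way round fits
- lid_knob (a point): grip point on the knob's axis, 37 mm above the lid's origin, 23 above the plate's top; knob head 34 mm in diameter, 22 high (26 to 48 above the lid's origin), on a 20 mm stem
- rack: fixed drip rack: steel tray 130 mm (x) x 350 (y) x 12 with a round bar, 12 mm in diameter, along y over x = +45, 200 above the bench, on posts at y = +-160. Four wire hooks leave the bar to -x at y = -120, -40, 40, 120. Origin: centre of the tray's underside. Place and yaw vary
- hook1 (a point): where a heat sink hangs on the hook at y = -120 of the rack (others alike): on the axis of the 7 mm wire, level, 35 mm out from the bar, 200 above the bench. 25 mm farther on (rack -x) the wire turns up, its tip 32 mm from this point and 12.5 mm higher. To unhook, lift 14 mm (19 mm of room), draw 60 mm to rack -x, then up
- sink1: aluminium heat sink, tall narrow kind (two alike; None if absent): finned block 40 mm wide (y) x 32 (x) x 50 tall, on it a tab 40 wide x 6 thick x 42 tall. Origin: centre of the block's underside, z to the tab; 92 tall in all, 0.13 kg. Hangs from the window in its tab, free to swing; grasp from above across the 40 mm width 69 above the origin, so that the hook passes between the fingers
- sink1_eye (a point): centre of the window (22 mm wide x 26 tall) in the tab of sink1, 71 mm above its origin; hanging, the window's top edge rests on the hook
- sink2: aluminium heat sink, tall narrow kind (two alike; None if absent): finned block 40 mm wide (y) x 32 (x) x 50 tall, on it a tab 40 wide x 6 thick x 42 tall. Origin: centre of the block's underside, z to the tab; 92 tall in all, 0.13 kg. Hangs from the window in its tab, free to swing; grasp from above across the 40 mm width 69 above the origin, so that the hook passes between the fingers
- sink2_eye (a point): centre of the window (22 mm wide x 26 tall) in the tab of sink2, 71 mm above its origin; hanging, the window's top edge rests on the hook
- sink3: aluminium heat sink, short wide kind (two alike; None if absent): finned block 50 mm wide (y) x 32 (x) x 40 tall, on it a tab 50 wide x 6 thick x 42 tall. Origin: centre of the block's underside, z to the tab; 82 tall in all, 0.13 kg. Hangs from the window in its tab, free to swing; grasp from above across the 50 mm width 59 above the origin, so that the hook passes between the fingers
- sink3_eye (a point): centre of the window (22 mm wide x 26 tall) in the tab of sink3, 61 mm above its origin; hanging, the window's top edge rests on the hook
- sink4: aluminium heat sink, short wide kind (two alike; None if absent): finned block 50 mm wide (y) x 32 (x) x 40 tall, on it a tab 50 wide x 6 thick x 42 tall. Origin: centre of the block's underside, z to the tab; 82 tall in all, 0.13 kg. Hangs from the window in its tab, free to swing; grasp from above across the 50 mm width 59 above the origin, so that the hook passes between the fingers
- sink4_eye (a point): centre of the window (22 mm wide x 26 tall) in the tab of sink4, 61 mm above its origin; hanging, the window's top edge rests on the hook
- cap1: bystander: blue capacitor can, 35 mm in diameter, 65 mm tall, standing; origin under its centre
- cap2: bystander: a second blue capacitor can, the same
- choke: bystander: copper-wound ring choke lying flat, 70 mm in diameter, 30 mm high; origin under its centre
- multimeter: bystander: grey multimeter lying on its back, 185 mm (x) x 88 x 40 mm; origin under its centre
- solder_reel: bystander: reel of solder, 60 mm in diameter, 48 mm high; origin under its centre
- flux_bottle: bystander: white bottle, 52 mm in diameter, 120 mm tall; origin under its centre
- screwdriver: bystander: screwdriver lying on the bench, about 200 mm long
Not all that is in view belongs to the job. Leave any orange or yellow look-alike of the sink2 alone.

How it is judged:
On the way, in this order (a step that is already met when the one before it is completed fails the run):
1. the lid lies flat on the bench, knob up, let go (height (world z) of lid between -0.004 and 0.015 m and angle between lid's own z axis and vertical below 0.08 rad and linear speed of lid below 0.03 m/s and contact force between the fingers and lid below 0.2 N), for 0.2 s.
2. every heat sink lies or stands wholly inside the basket, the lid still off (x of sink1 in the frame of cleaner between -0.12 and 0.12 m and y of sink1 in the frame of cleaner between -0.066 and 0.066 m and z of sink1 in the frame of cleaner between 0.088 and 0.192 m and x of sink1_eye in the frame of cleaner between -0.12 and 0.12 m and y of sink1_eye in the frame of cleaner between -0.066 and 0.066 m and z of sink1_eye in the frame of cleaner between 0.088 and 0.192 m and linear speed of each of sink1, sink2, sink3, sink4 below 0.03 m/s and x of sink2 in the frame of cleaner between -0.12 and 0.12 m and y of sink2 in the frame of cleaner between -0.066 and 0.066 m and z of sink2 in the frame of cleaner between 0.088 and 0.192 m and x of sink2_eye in the frame of cleaner between -0.12 and 0.12 m and y of sink2_eye in the frame of cleaner between -0.066 and 0.066 m and z of sink2_eye in the frame of cleaner between 0.088 and 0.192 m and x of sink3 in the frame of cleaner between -0.12 and 0.12 m and y of sink3 in the frame of cleaner between -0.066 and 0.066 m and z of sink3 in the frame of cleaner between 0.088 and 0.192 m and x of sink3_eye in the frame of cleaner between -0.12 and 0.12 m and y of sink3_eye in the frame of cleaner between -0.066 and 0.066 m and z of sink3_eye in the frame of cleaner between 0.088 and 0.192 m and x of sink4 in the frame of cleaner between -0.12 and 0.12 m and y of sink4 in the frame of cleaner between -0.066 and 0.066 m and z of sink4 in the frame of cleaner between 0.088 and 0.192 m and x of sink4_eye in the frame of cleaner between -0.12 and 0.12 m and y of sink4_eye in the frame of cleaner between -0.066 and 0.066 m and z of sink4_eye in the frame of cleaner between 0.088 and 0.192 m and horizontal distance between lid and cleaner above 0.1 m), for 0.2 s.
At the end, for the whole second after the job is handed in: every heat sink present is at rest wholly inside the basket, below the tank's rim; the lid is at rest on the tank, level within 0.03 rad, its plate within 3.5 mm of the rim's height, centred within 11 mm (x of sink1 in the frame of cleaner between -0.12 and 0.12 m and y of sink1 in the frame of cleaner between -0.066 and 0.066 m and z of sink1 in the frame of cleaner between 0.088 and 0.192 m and x of sink1_eye in the frame of cleaner between -0.12 and 0.12 m and y of sink1_eye in the frame of cleaner between -0.066 and 0.066 m and z of sink1_eye in the frame of cleaner between 0.088 and 0.192 m and linear speed of each of sink1, sink2, sink3, sink4 below 0.03 m/s and x of sink2 in the frame of cleaner between -0.12 and 0.12 m and y of sink2 in the frame of cleaner between -0.066 and 0.066 m and z of sink2 in the frame of cleaner between 0.088 and 0.192 m and x of sink2_eye in the frame of cleaner between -0.12 and 0.12 m and y of sink2_eye in the frame of cleaner between -0.066 and 0.066 m and z of sink2_eye in the frame of cleaner between 0.088 and 0.192 m and x of sink3 in the frame of cleaner between -0.12 and 0.12 m and y of sink3 in the frame of cleaner between -0.066 and 0.066 m and z of sink3 in the frame of cleaner between 0.088 and 0.192 m and x of sink3_eye in the frame of cleaner between -0.12 and 0.12 m and y of sink3_eye in the frame of cleaner between -0.066 and 0.066 m and z of sink3_eye in the frame of cleaner between 0.088 and 0.192 m and x of sink4 in the frame of cleaner between -0.12 and 0.12 m and y of sink4 in the frame of cleaner between -0.066 and 0.066 m and z of sink4 in the frame of cleaner between 0.088 and 0.192 m and x of sink4_eye in the frame of cleaner between -0.12 and 0.12 m and y of sink4_eye in the frame of cleaner between -0.066 and 0.066 m and z of sink4_eye in the frame of cleaner between 0.088 and 0.192 m and horizontal distance between lid and cleaner below 0.011 m and z of lid in the frame of cleaner between 0.181 and 0.1885 m and angle between the x axis of lid and the x axis of cleaner, either way round below 0.12 rad and angle between lid's own z axis and vertical below 0.03 rad and linear speed of lid below 0.02 m/s); the robot touches nothing.
It fails at once if a bystander on the bench is moved more than 50 mm (distance of any of cap1, cap2, choke, multimeter, solder_reel, flux_bottle, screwdriver from where it was at the start of the episode above 0.05 m).
Of sink1, sink2, sink3, sink4 only 3 to 4 are there at a start; the rules pass over those that are not, and their reading is None.
At some moment in a run one of lid may be knocked a few centimetres aside while the robot is not near it.
Once in a run the grip may slacken for a moment while it holds something.
It also fails if it takes over 210 s, if anything falls off the work surface, if the arm or the gripper's body presses on something with over 40 N, if the wrist force passes 120 N, or if a joint passes its speed limit or range.

### The arm

A 6-joint arm with a two-finger parallel gripper is mounted at the origin on the work surface. World frame = base frame: x ahead of the robot, y to its left, z up, the work surface at z = 0. Lengths are in m, angles in rad, forces in N, time in s.
With the tool pointing down it reaches from about 0.325 to 0.775 m from the base axis. Payload 5.5 kg.
Tool frame: the origin (TCP) lies at the very end of the fingers, on their centre line; the grasp point (between the pads) lies 19 mm behind it (bot.grip_point_offset is the distance from the TCP to the grasp point, in m); z points along the fingers, y is the line along which they close (so a half turn about z gives the same grasp; the last joint's range is limited). The gripper opens to 88 mm and grips with 3 to 60 N. Pads are 20 mm wide; open, the fingers measure 115 mm over their backs; the gripper's body (75 mm by 178 mm) begins 61 mm behind the grasp point.
Start: joints at [-1.217, 0.091, 1.231, -0, 1.82, -0.057], TCP at [0.24, -0.55, 0.223] pointing down, gripper open.
Joint ranges: [-2.87, 2.87], [-0.86, 2.18], [0.17, 2.46], [-1.51, 4.65], [0.06, 2.69], [-2.65, 2.65]. Speed limits (rad/s): [2.57, 2.57, 3.01, 3.14, 3.14, 3.14].

### API

Orientations are given as a unit quaternion [w, x, y, z].
In Python, from workcell import bot gives the robot as it stands.
- The arm moves only by the shell command python3 -m inch 'ROWS' [FORCE]. ROWS is JSON, a list of rows, each an object with "rot": the turn, a rotation vector about the tool's x, y, z in degrees, a list of three; "slide": the shift along the tool's x, y, z in mm, a list of three; "claw": the opening, from -1 (shut) to 1 (fully open). A call has 1 to 10 rows; each row shifts and turns the commanded pose from where the row before left it, along the tool's axes as they then stand; what a row does not reach is not made up. A row lasts 1/8 s, in which the tool goes at most 62.5 mm and 10.7 degrees, less where a joint would pass 70% of its speed; a pose out of reach is approached as far as the arm can. A call is refused whole if a number of a shift passes 62.5 or a number of a turn 10.7, either way. A call with a gripper value outside its range is refused whole. The fingers move at their own pace and stop on an object; FORCE is the grip in N (left out, the last holds). Time passes only in rows, so rows that do not move let the fingers close. It gives the time, the measured TCP pose, the force, the opening and the grip force at its end, in the units of the state.
- bot.get_obs(): the state, without advancing time (a new reading comes with each control period).
- bot.snapshot(name): name is "scene" or "side" or "wrist"; returns (picture, depth): 480x640x3 uint8, red, green, blue; 480x640 float32, m along the optical axis (not along the pixel's ray), 0 where there is no reading.
- bot.get_calibration(name): a dict with "camera_matrix" (3x3 intrinsics, pixels), "R" (3x3) and "t" (3): a world point X has camera coordinates R X + t; the wrist camera has in their place "mount" (4x4, takes a point from camera to tool coordinates, whose origin is the TCP and whose axes are the flange's). Camera axes: x right, y down, z forward; pixel columns grow to the right and rows downward; lengths in m; the calibration is good to about 2 mm. A picture is of the moment at which its call begins: read the wrist's pose just before it. get_calibration takes no time and is no camera call.
- bot.finish_job(): hands the job in; it is judged then, once.
Trained networks look in the newest picture that a camera, given by its name, has taken for a name from the list of things; names that differ only in an ending like _2 or _b are one class to them, and where a whole thing is asked for, a point or a joint stands for the part that bears it (a point fixed in the world has none). Each returns a list of dicts, best first, with "p" (0 to 1); they miss things now and then, are a little off and sometimes report something else, mostly with a low value. They report only what shows in the picture. A call takes as long as a camera call. They do not tell look-alikes from the thing itself.
- bot.cut_out(camera, label): "pixels" (480x640 bool, what is visible of it).
- bot.mark_of(camera, label): "xyz" ([x, y, z] in m, in the coordinates of the camera as it stood for that picture, good to about 4 mm: a listed point, or the origin of a listed thing).
The state is a dict: "time_s": time; "joint_positions": joint angles; "qd": joint speeds; "joint_torque": joint torques, N m; "tool_pos": TCP position; "ee_rot": TCP orientation; "contact_force": force on the tool from outside, world axes, zero at the start; "ft_torque": the same for the moment, N m; "gripper_width": opening from 0.0 (shut) to 1.0 (fully open); "finger_force": force on a finger pad.
Only numpy, scipy, OpenCV 4.12 (cv2) and the standard library are available. Lean on these libraries where they do the work, as an engineer would, in place of code of your own. Each camera call takes 0.05 s, during which the arm holds its last target. There are 200 camera calls.

## Working session

There is one attempt and no reset: what is moved stays moved. The work goes in short steps, Python scripts to look and compute and a shell command to move; the robot and the scene stay as the last step left them, time stands still between calls to the robot, and variables do not carry over. Pictures are saved under pics/ and viewed, at most 14 in all, crops included, and the job is handed in when it is done.

```bash
mkdir -p pics; ls
cat > h.py <<'E'
import numpy as np, cv2
from workcell import bot
from scipy.spatial.transform import Rotation as Ro
def q2R(q): return Ro.from_quat([q[1],q[2],q[3],q[0]]).as_matrix()
def toW(cam,X,obs=None):
    c=bot.get_calibration(cam); X=np.asarray(X,float)
    if cam=="wrist":
        o=obs or bot.get_obs(); m=np.array(c["mount"]); 
        return (X@m[:3,:3].T+m[:3,3])@q2R(o["ee_rot"]).T+np.array(o["tool_pos"])
    return (X-np.array(c["t"]))@np.array(c["R"])
def cloud(cam,d,mask,obs=None):
    K=np.array(bot.get_calibration(cam)["camera_matrix"]); v,u=np.nonzero(mask&(d>0)); z=d[v,u]
    return toW(cam,np.c_[(u-K[0,2])/K[0,0]*z,(v-K[1,2])/K[1,1]*z,z],obs)
def save(n,im): cv2.imwrite(f"pics/{n}.png",im[...,::-1])
E
python3 - <<'E'
from h import *
np.set_printoptions(precision=3,suppress=True)
for c in("scene","side"):
    im,d=bot.snapshot(c); save(c+"1",im)
    for n in("basket","tank_rim","lid","lid_knob","rack","hook1","sink1","sink1_eye","sink3","sink3_eye"):
        for r in bot.mark_of(c,n): print(c,n,round(r["p"],2),toW(c,r["xyz"]))
print(bot.get_obs())
print(bot.get_calibration("wrist"))
E
```

```text
pics
scene lid 0.83 [0.516 0.293 0.182]
scene lid 0.52 [ 0.537 -0.29  -0.   ]
scene lid_knob 0.59 [0.515 0.295 0.223]
scene rack 0.84 [ 0.535 -0.287 -0.001]
scene hook1 0.83 [ 0.555 -0.405  0.198]
scene hook1 0.33 [0.52  0.293 0.183]
scene sink1 0.92 [ 0.547 -0.324  0.117]
scene sink1 0.79 [ 0.545 -0.244  0.128]
scene sink1 0.74 [ 0.556 -0.409  0.118]
scene sink1 0.67 [ 0.385 -0.355 -0.   ]
scene sink1 0.64 [ 0.414 -0.251 -0.   ]
scene sink1_eye 0.91 [ 0.55  -0.408  0.193]
scene sink3 0.92 [ 0.547 -0.324  0.117]
scene sink3 0.79 [ 0.545 -0.244  0.128]
scene sink3 0.74 [ 0.556 -0.409  0.118]
scene sink3 0.67 [ 0.385 -0.355 -0.   ]
scene sink3 0.64 [ 0.414 -0.251 -0.   ]
side lid 0.71 [0.514 0.297 0.184]
side lid_knob 0.59 [0.514 0.294 0.218]
side lid_knob 0.23 [ 0.375  0.009 -0.001]
side rack 0.57 [ 0.537 -0.286 -0.002]
side rack 0.33 [0.511 0.298 0.182]
side hook1 0.85 [ 0.554 -0.407  0.196]
side sink1 0.83 [ 0.389 -0.348 -0.001]
side sink1 0.78 [ 0.413 -0.251 -0.001]
side sink1 0.68 [ 0.549 -0.246  0.124]
side sink1 0.62 [ 0.664 -0.28  -0.003]
side sink1 0.54 [ 0.551 -0.327  0.117]

[... 442 characters left out ...]
0.057]), 'qd': array([-0.001, -0.   , -0.001, -0.001, -0.001, -0.001]), 'joint_torque': array([  0.001, -44.621, -40.651,   0.07 ,   0.02 ,   0.   ]), 'tool_pos': array([ 0.24 , -0.55 ,  0.223]), 'ee_rot': array([-0.   ,  0.979,  0.204,  0.   ]), 'contact_force': array([0.312, 0.533, 0.197]), 'ft_torque': array([-0.026,  0.014, -0.013]), 'finger_force': 0.0, 'gripper_width': 1.0004887697698692}
{'camera_matrix': array([[396.89 ,   0.   , 317.507],
       [  0.   , 396.89 , 238.81 ],
       [  0.   ,   0.   ,   1.   ]]), 'mount': array([[-0.   , -0.955, -0.296,  0.081],
       [ 1.   , -0.   , -0.001,  0.   ],
       [ 0.   , -0.296,  0.955, -0.162],
       [ 0.   ,  0.   ,  0.   ,  1.   ]])}
```

View pics/scene1.png

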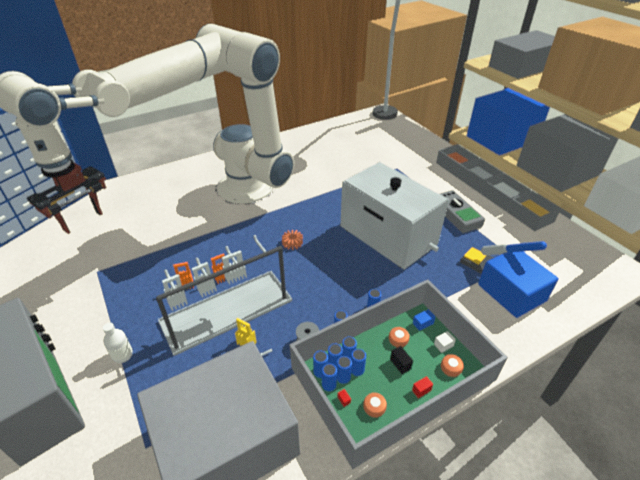

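View pics/side1.png

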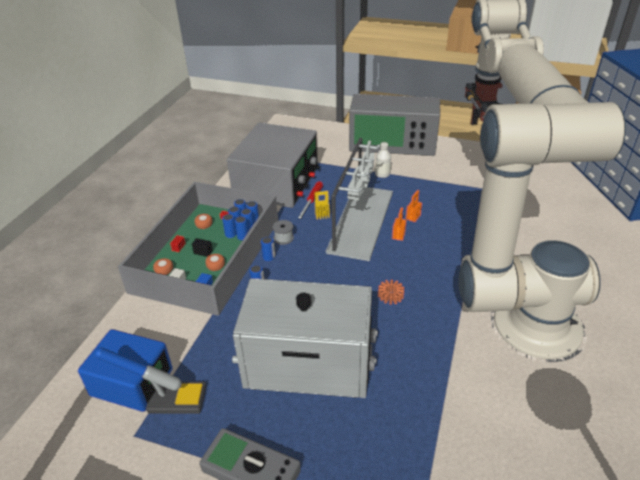

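The pictures show the cleaner with its lid on (scene 395,210), and three steel sinks on rack hooks 1–3 (scene 175–235, 280). The orange look-alikes stand at scene 183,272 and 218,268, and the yellow one at 245,330. The choke is at 292,240. Next I'll build a top-down map to find free space for the lid and the yaws.

Run:
```python
from h import *
np.set_printoptions(precision=3,suppress=True)
P=[];C=[]
for c in("scene","side"):
    im,d=bot.snapshot(c); m=np.ones(d.shape,bool); p=cloud(c,d,m); P.append(p); C.append(im[d>0])
    for n in("choke","cap1","solder_reel","multimeter","flux_bottle","screwdriver"):
        for r in bot.mark_of(c,n): 
            if r["p"]>.4: print(c,n,round(r["p"],2),toW(c,r["xyz"]))
P=np.vstack(P);C=np.vstack(C)
# lid top yaw
s=P[(abs(P[:,2]-.199)<.006)&(P[:,1]>.1)&(P[:,1]<.5)&(P[:,0]>.3)&(P[:,0]<.75)]
print("lid rect",cv2.minAreaRect((s[:,:2]*1000).astype(np.float32)),s[:,2].mean())
t=P[(abs(P[:,2]-.012)<.004)&(P[:,1]<-.09)&(P[:,1]>-.48)&(P[:,0]>.44)&(P[:,0]<.63)]
print("tray",cv2.minAreaRect((t[:,:2]*1000).astype(np.float32)))
b=P[(P[:,2]>.19)&(P[:,2]<.21)&(P[:,1]<-.1)&(P[:,1]>-.46)&(P[:,0]>.565)&(P[:,0]<.62)]
print("bar fit x=a*y+b",np.polyfit(b[:,1],b[:,0],1),len(b))
# map: 1px=2mm x down->up
im=np.zeros((400,600,3),np.uint8)
o=np.argsort(P[:,2]); P=P[o];C=C[o]
k=(P[:,2]<.26)&(P[:,0]>.1)&(P[:,0]<.9)&(abs(P[:,1])<.6)
u=((.6-P[k,1])*500).astype(int).clip(0,599); v=((.9-P[k,0])*500).astype(int).clip(0,399)
im[v,u]=C[k]
for i in range(0,600,50): cv2.line(im,(i,0),(i,399),(90,90,90),1)
for i in range(0,400,50): cv2.line(im,(0,i),(599,i),(90,90,90),1)
save("map",im)
```

```text
scene choke 0.62 [ 0.38   0.007 -0.002]
scene cap1 0.73 [ 0.744 -0.138 -0.001]
scene cap1 0.58 [0.735 0.078 0.001]
scene cap1 0.58 [ 0.752 -0.043 -0.003]
scene cap1 0.46 [ 0.55  -0.248  0.13 ]
scene solder_reel 0.74 [ 0.743 -0.139  0.002]
scene multimeter 0.61 [ 0.533  0.569 -0.006]
scene flux_bottle 0.98 [ 0.542 -0.577 -0.004]
side choke 0.94 [ 0.377  0.009 -0.001]
side choke 0.48 [ 0.537 -0.286 -0.002]
side cap1 0.85 [ 0.754 -0.044  0.001]
side cap1 0.67 [ 0.737  0.081 -0.002]
side solder_reel 0.94 [ 0.744 -0.134 -0.004]
side solder_reel 0.56 [ 0.554 -0.399  0.189]
side multimeter 0.57 [ 0.537  0.579 -0.003]
side multimeter 0.5 [ 0.739  0.077 -0.002]
side multimeter 0.46 [ 0.755 -0.043 -0.002]
side flux_bottle 0.85 [ 0.54  -0.57  -0.001]
side screwdriver 0.52 [ 0.721 -0.331 -0.001]
lid rect ((513.3652954101562, 293.23870849609375), (282.1025390625, 176.7367401123047), 12.267863273620605) 0.19732322467559169
tray ((538.278564453125, -280.85198974609375), (135.5009765625, 359.14483642578125), 1.899593710899353)
bar fit x=a*y+b [-0.032  0.575] 1045
```

View pics/map.png

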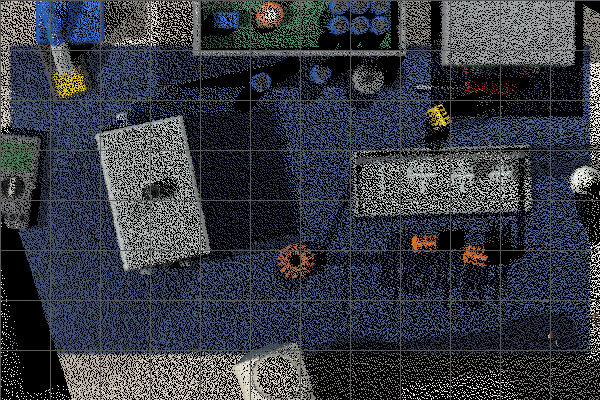

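The free spot for the lid is around (0.565, 0.04) at yaw 0. The lid's yaw is about 11°. I'll rotate in place, lift, and go above the knob.

```bash
cat >> h.py <<'E'
def go(x,y,z,yaw=None):
    "tool-frame delta (mm) to a TCP target after turning to yaw (deg)"
    o=bot.get_obs(); R=q2R(o["ee_rot"]); p=np.array(o["tool_pos"])
    y0=np.degrees(np.arctan2(R[1,0],R[0,0])); yaw=y0 if yaw is None else yaw
    a=np.radians(yaw); T=np.c_[[np.cos(a),np.sin(a),0],[np.sin(a),-np.cos(a),0],[0,0,-1]]
    print("t",o["time_s"],"tcp",p.round(4),"yaw",y0.round(2),"tilt",np.degrees(np.arccos(-R[2,2])).round(2),"| rotz",(y0-yaw).round(2),"slide",(T.T@(np.array([x,y,z])-p)*1000).round(1))
E
python3 -m inch '[{"rot":[0,0,10.7],"slide":[0,0,0],"claw":1},{"rot":[0,0,1.6],"slide":[0,0,0],"claw":1},{"rot":[0,0,0],"slide":[0,0,-60],"claw":1},{"rot":[0,0,0],"slide":[0,0,-60],"claw":1},{"rot":[0,0,0],"slide":[0,0,-60],"claw":1}]' 40
python3 -c "
from h import *
go(.515,.294,.403,11)"
```

```text
time_s: 2.42
tool_pos: [0.2394, -0.5497, 0.4046]
ee_rot: [0.0, 0.995, 0.1, 0.0]
contact_force: [1.0, -0.9, 0.5]
gripper_width: 0.999
finger_force: 0.0
t 2.425 tcp [ 0.2394 -0.5497  0.4046] yaw 11.43 tilt 0.02 | rotz 0.43 slide [ 431.5 -775.6    1.6]
```

```bash
python3 -m inch '[{"rot":[0,0,0],"slide":[28,-50,0],"claw":1},{"rot":[0,0,0],"slide":[28,-50,0],"claw":1},{"rot":[0,0,0],"slide":[28,-50,0],"claw":1},{"rot":[0,0,0],"slide":[28,-50,0],"claw":1},{"rot":[0,0,0],"slide":[28,-50,0],"claw":1},{"rot":[0,0,0],"slide":[28,-50,0],"claw":1},{"rot":[0,0,0],"slide":[28,-50,0],"claw":1},{"rot":[0,0,0],"slide":[28,-50,0],"claw":1}]'
python3 -m inch '[{"rot":[0,0,0],"slide":[28,-50,0],"claw":1},{"rot":[0,0,0],"slide":[28,-50,0],"claw":1},{"rot":[0,0,0],"slide":[28,-50,0],"claw":1},{"rot":[0,0,0],"slide":[28,-50,0],"claw":1},{"rot":[0,0,0],"slide":[28,-50,0],"claw":1},{"rot":[0,0,0],"slide":[28,-50,0],"claw":1},{"rot":[0,0,0],"slide":[0,0,0],"claw":1},{"rot":[0,0,0],"slide":[0,0,0],"claw":1}]'
python3 - <<'E'
from h import *
np.set_printoptions(precision=4,suppress=True)
o=bot.get_obs(); im,d=bot.snapshot("wrist"); save("w1",im)
for n in("lid","lid_knob","tank_rim"):
    for r in bot.mark_of("wrist",n): print(n,round(r["p"],2),toW("wrist",r["xyz"],o))
P=cloud("wrist",d,np.ones(d.shape,bool),o)
k=P[(P[:,2]>.225)&(P[:,2]<.25)]; print("knob top",k.mean(0),cv2.minEnclosingCircle((k[:,:2]*1000).astype(np.float32)))
s=P[(abs(P[:,2]-.199)<.0025)]; print("lid",cv2.minAreaRect((s[:,:2]*1000).astype(np.float32)),s.mean(0))
s=P[(abs(P[:,2]-.197)<.006)]; print("all",cv2.minAreaRect((s[:,:2]*1000).astype(np.float32)))
go(.515,.294,.203)
E
```

```text
time_s: 3.42
tool_pos: [0.3814, -0.1123, 0.4029]
ee_rot: [0.0, 0.995, 0.099, 0.0]
contact_force: [0.4, -0.2, 0.0]
gripper_width: 1.0
finger_force: 0.0
time_s: 4.42
tool_pos: [0.4876, 0.2127, 0.4027]
ee_rot: [0.0, 0.995, 0.099, -0.0]
contact_force: [-0.3, 0.6, 0.1]
gripper_width: 1.001
finger_force: 0.0
lid 0.74 [0.5142 0.2973 0.1879]
lid_knob 0.78 [0.5182 0.2897 0.2206]
lid_knob 0.42 [0.7341 0.0757 0.0008]
knob top [0.5158 0.2929 0.2324] ((515.0963745117188, 293.66888427734375), 17.01040267944336)
lid ((510.8345642089844, 292.6504211425781), (267.27032470703125, 163.8753662109375), 11.659329414367676) [0.5271 0.2954 0.1988]
all ((509.6059875488281, 292.8122253417969), (272.3160400390625, 170.21438598632812), 11.951909065246582)
t 4.625 tcp [0.4875 0.2116 0.4037] yaw 11.16 tilt 0.11 | rotz 0.0 slide [ 42.9 -75.5 200.7]
```

View pics/w1.png

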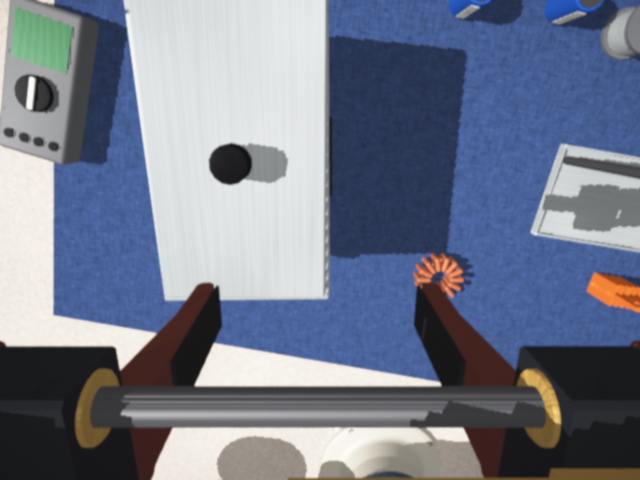

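Wrist view: the knob is at pixel (230,163), which is world (0.515, 0.2937), and the lid yaw is about 11.9°. I'll move over it, descend and grip.

```bash
python3 -m inch '[{"rot":[0,0,-0.7],"slide":[0,0,0],"claw":1},{"rot":[0,0,0],"slide":[22,-38,0],"claw":1},{"rot":[0,0,0],"slide":[22,-38,0],"claw":1},{"rot":[0,0,0],"slide":[0,0,50],"claw":1},{"rot":[0,0,0],"slide":[0,0,50],"claw":1},{"rot":[0,0,0],"slide":[0,0,50],"claw":1},{"rot":[0,0,0],"slide":[0,0,0],"claw":1},{"rot":[0,0,0],"slide":[0,0,0],"claw":1}]'
python3 -c "
from h import *
go(.515,.2937,.204,11.8)"
```

```text
time_s: 5.62
tool_pos: [0.5156, 0.2963, 0.2557]
ee_rot: [-0.001, 0.995, 0.104, 0.002]
contact_force: [-0.1, -0.0, 1.0]
gripper_width: 0.998
finger_force: 0.0
t 5.625 tcp [0.5156 0.2963 0.2557] yaw 11.92 tilt 0.21 | rotz 0.12 slide [-1.1  2.4 51.7]
```

```bash
python3 -m inch '[{"rot":[0,0,0],"slide":[-1,2.4,25],"claw":1},{"rot":[0,0,0],"slide":[0,0,26],"claw":1},{"rot":[0,0,0],"slide":[0,0,0],"claw":1},{"rot":[0,0,0],"slide":[0,0,0],"claw":-1},{"rot":[0,0,0],"slide":[0,0,0],"claw":-1},{"rot":[0,0,0],"slide":[0,0,0],"claw":-1},{"rot":[0,0,0],"slide":[0,0,0],"claw":-1},{"rot":[0,0,0],"slide":[0,0,0],"claw":-1}]' 50
python3 -c "
from h import *
go(.515,.2937,.204,11.8)"
```

```text
time_s: 6.62
tool_pos: [0.5145, 0.2938, 0.2017]
ee_rot: [0.0, 0.995, 0.104, -0.0]
contact_force: [-0.4, -1.1, 0.4]
gripper_width: 0.472
finger_force: 0.0
t 6.625 tcp [0.5145 0.2938 0.2017] yaw 11.94 tilt 0.0 | rotz 0.14 slide [ 0.4  0.2 -2.3]
```

```bash
python3 -m inch '[{"rot":[0,0,0],"slide":[0,0,0],"claw":-1},{"rot":[0,0,0],"slide":[0,0,0],"claw":-1},{"rot":[0,0,0],"slide":[0,0,0],"claw":-1},{"rot":[0,0,0],"slide":[0,0,-15],"claw":-1},{"rot":[0,0,0],"slide":[0,0,-25],"claw":-1},{"rot":[0,0,0],"slide":[0,0,0],"claw":-1}]'
python3 -c "
from h import *
go(.565,.04,.30,0)"
```

```text
time_s: 7.38
tool_pos: [0.5153, 0.2941, 0.2445]
ee_rot: [-0.001, 0.995, 0.104, 0.002]
contact_force: [0.2, 0.4, -3.5]
gripper_width: 0.379
finger_force: 50.0
t 7.375 tcp [0.5153 0.2941 0.2445] yaw 11.93 tilt 0.26 | rotz 11.93 slide [ 49.7 254.1 -55.5]
```

```bash
python3 -m inch '[{"rot":[0,0,6],"slide":[0,0,-20],"claw":-1},{"rot":[0,0,6],"slide":[0,0,0],"claw":-1},{"rot":[0,0,0],"slide":[8,42,0],"claw":-1},{"rot":[0,0,0],"slide":[8,42,0],"claw":-1},{"rot":[0,0,0],"slide":[8,42,0],"claw":-1},{"rot":[0,0,0],"slide":[8,42,0],"claw":-1},{"rot":[0,0,0],"slide":[8,42,0],"claw":-1},{"rot":[0,0,0],"slide":[8,42,0],"claw":-1},{"rot":[0,0,0],"slide":[0,0,0],"claw":-1},{"rot":[0,0,0],"slide":[0,0,0],"claw":-1}]'
python3 - <<'E'
from h import *
go(.567,.04,.020,0)
im,d=bot.snapshot("side"); save("s2",im)
E
```

```text
time_s: 8.62
tool_pos: [0.5621, 0.042, 0.2608]
ee_rot: [-0.0, 1.0, -0.001, -0.001]
contact_force: [-0.0, 1.1, -3.5]
gripper_width: 0.376
finger_force: 50.0
t 8.625 tcp [0.5621 0.042  0.2608] yaw -0.08 tilt 0.08 | rotz -0.08 slide [  4.9   2.  240.8]
```

View pics/s2.png

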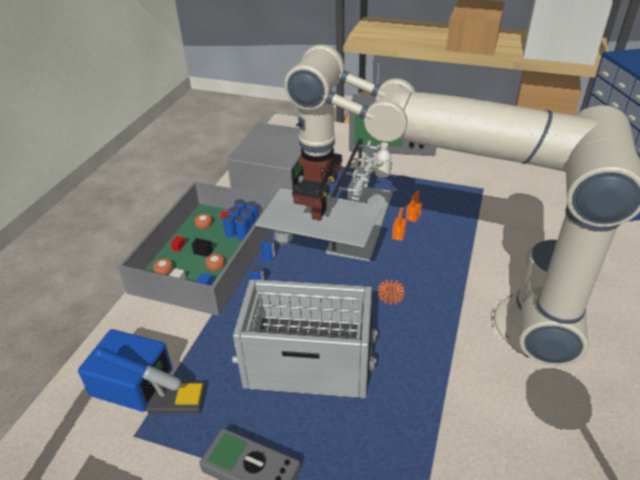

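The lid hangs level over the free spot (side 325,215), and the tank is open with the basket visible. I'll lower it now.

```bash
python3 -m inch '[{"rot":[0,0,0],"slide":[5,2,40],"claw":-1},{"rot":[0,0,0],"slide":[0,0,50],"claw":-1},{"rot":[0,0,0],"slide":[0,0,50],"claw":-1},{"rot":[0,0,0],"slide":[0,0,50],"claw":-1},{"rot":[0,0,0],"slide":[0,0,30],"claw":-1},{"rot":[0,0,0],"slide":[0,0,15],"claw":-1},{"rot":[0,0,0],"slide":[0,0,0],"claw":-1},{"rot":[0,0,0],"slide":[0,0,5],"claw":-1},{"rot":[0,0,0],"slide":[0,0,2],"claw":-1},{"rot":[0,0,0],"slide":[0,0,0],"claw":-1}]'
```

```text
time_s: 9.93
tool_pos: [0.5676, 0.0397, 0.0203]
ee_rot: [-0.0, 1.0, -0.001, 0.0]
contact_force: [0.2, -0.4, -3.9]
gripper_width: 0.376
finger_force: 50.0
```

```bash
python3 -m inch '[{"rot":[0,0,0],"slide":[0,0,2],"claw":-1},{"rot":[0,0,0],"slide":[0,0,1],"claw":-1},{"rot":[0,0,0],"slide":[0,0,0],"claw":-1}]'
```

```text
time_s: 10.3
tool_pos: [0.5672, 0.0397, 0.0166]
ee_rot: [-0.0, 1.0, -0.001, -0.0]
contact_force: [-0.6, -0.3, -2.9]
gripper_width: 0.379
finger_force: 50.0
```

```bash
python3 -m inch '[{"rot":[0,0,0],"slide":[0,0,1],"claw":-1},{"rot":[0,0,0],"slide":[0,0,0],"claw":-1},{"rot":[0,0,0],"slide":[0,0,0],"claw":0.6},{"rot":[0,0,0],"slide":[0,0,0],"claw":0.6},{"rot":[0,0,0],"slide":[0,0,0],"claw":0.6},{"rot":[0,0,0],"slide":[0,0,0],"claw":0.6},{"rot":[0,0,0],"slide":[0,0,0],"claw":0.6}]'
python3 -c "
from h import *
go(.5,-.3,.35,3)"
```

```text
time_s: 11.18
tool_pos: [0.5673, 0.0397, 0.0156]
ee_rot: [-0.0, 1.0, -0.001, 0.0]
contact_force: [-0.5, 0.9, -0.4]
gripper_width: 0.797
finger_force: 0.0
t 11.175 tcp [0.5673 0.0397 0.0156] yaw -0.06 tilt 0.0 | rotz -3.06 slide [ -85.   335.7 -334.4]
```

```bash
python3 -m inch '[{"rot":[0,0,0],"slide":[0,0,-20],"claw":0.6},{"rot":[0,0,0],"slide":[0,0,-60],"claw":0.6},{"rot":[0,0,0],"slide":[0,0,-60],"claw":0.6},{"rot":[0,0,0],"slide":[0,0,-60],"claw":0.6},{"rot":[0,0,0],"slide":[0,0,-60],"claw":0.6},{"rot":[0,0,0],"slide":[0,0,-60],"claw":0.6},{"rot":[0,0,-3],"slide":[0,0,0],"claw":0.6},{"rot":[0,0,0],"slide":[-16,58,0],"claw":0.6},{"rot":[0,0,0],"slide":[-16,58,0],"claw":0.6},{"rot":[0,0,0],"slide":[-16,58,0],"claw":0.6}]'
python3 -m inch '[{"rot":[0,0,0],"slide":[-16,58,0],"claw":0.6},{"rot":[0,0,0],"slide":[-16,58,0],"claw":0.6},{"rot":[0,0,0],"slide":[-16,58,0],"claw":0.6},{"rot":[0,0,0],"slide":[0,0,0],"claw":0.6},{"rot":[0,0,0],"slide":[0,0,0],"claw":0.6}]'
python3 - <<'E'
from h import *
np.set_printoptions(precision=4,suppress=True)
o=bot.get_obs(); im,d=bot.snapshot("wrist"); save("w2",im)
for n in("rack","hook1","sink1","sink1_eye","sink3_eye"):
    for r in bot.mark_of("wrist",n): print(n,round(r["p"],2),toW("wrist",r["xyz"],o))
P=cloud("wrist",d,np.ones(d.shape,bool),o)
P=P[(P[:,2]>.15)&(P[:,2]<.26)]
np.save("P.npy",P)
b=P[(P[:,0]>.565)&(P[:,0]<.61)&(abs(P[:,2]-.2)<.01)]; 
c=np.polyfit(b[:,1],b[:,0],1); print("bar",c, np.degrees(np.arctan(-c[0])),b[:,1].min(),b[:,1].max())
for y in(-.405,-.325,-.247,-.167):
    q=P[(abs(P[:,1]-y)<.035)&(P[:,0]<.57)&(P[:,2]>.197)]
    print(y,len(q),q.min(0) if len(q) else'',q.max(0) if len(q) else '',np.median(q,0) if len(q) else '')
go(.5,-.3,.35,3)
E
```

```text
time_s: 12.42
tool_pos: [0.5274, -0.1378, 0.3375]
ee_rot: [0.0, 1.0, 0.026, 0.001]
contact_force: [0.5, 0.1, 0.7]
gripper_width: 0.799
finger_force: 0.0
time_s: 13.05
tool_pos: [0.4891, -0.3124, 0.3368]
ee_rot: [0.0, 1.0, 0.025, 0.001]
contact_force: [1.0, -0.0, -1.0]
gripper_width: 0.799
finger_force: 0.0
rack 0.91 [ 0.5388 -0.2838  0.0002]
hook1 0.81 [ 0.5518 -0.4106  0.1985]
hook1 0.73 [ 0.5498 -0.2449  0.1912]
hook1 0.17 [0.567  0.0413 0.0011]
sink1 0.93 [ 0.5486 -0.2461  0.1257]
sink1 0.9 [ 0.3853 -0.354  -0.0012]
sink1 0.72 [ 0.4075 -0.2504 -0.0037]
sink1 0.59 [ 0.5452 -0.3182  0.1253]
sink1 0.55 [ 0.6682 -0.2743  0.0041]
sink1_eye 0.77 [ 0.5509 -0.4014  0.1914]
bar [-0.0289  0.5741] 1.6566541348054833 -0.4478608407873178 -0.11874388383587528
-0.405 1228 [ 0.5175 -0.4223  0.1971] [ 0.5699 -0.382   0.2132] [ 0.5513 -0.4036  0.2076]
-0.325 1187 [ 0.5149 -0.3481  0.1991] [ 0.57   -0.3077  0.2136] [ 0.5472 -0.3252  0.2083]
-0.247 1414 [ 0.5124 -0.2702  0.1972] [ 0.57   -0.2196  0.2136] [ 0.5486 -0.2458  0.2094]
-0.167 914 [ 0.5098 -0.1698  0.1972] [ 0.57   -0.1611  0.2134] [ 0.5403 -0.1665  0.2029]
t 13.35 tcp [ 0.4897 -0.3116  0.3361] yaw 3.04 tilt 0.04 | rotz 0.04 slide [ 10.9 -11.  -13.9]
```

View pics/w2.png

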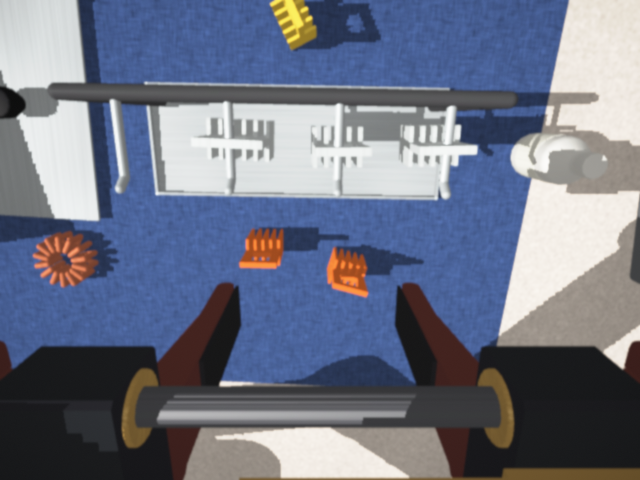

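The wrist view shows three steel sinks on the hooks: wide at pixel (230,143), narrow at (340,150) and (440,150). The fourth hook at (120,150) is empty, and the lid is on the bench at upper left. I'll refine the tab centres next.

Run:
```python
from h import *
P=np.load("P.npy")
for y in(-.402,-.328,-.245):
    q=P[(abs(P[:,1]-y)<.03)&(abs(P[:,0]-.549)<.015)&(P[:,2]>.2055)&(P[:,2]<.2135)]
    print(y,len(q),cv2.minAreaRect((q[:,:2]*1000).astype(np.float32)),q.mean(0).round(4),np.percentile(q[:,2],95).round(4))
go(.5486,-.245,.25,1.8)
```

```text
-0.402 535 ((552.2532958984375, -402.16864013671875), (6.2249650955200195, 40.2851448059082), 4.251088619232178) [ 0.5524 -0.4016  0.2108] 0.2123
-0.328 508 ((547.5862426757812, -327.92681884765625), (5.88101863861084, 40.06038284301758), 2.922943353652954) [ 0.5476 -0.3279  0.2109] 0.2124
-0.245 661 ((549.2242431640625, -244.88079833984375), (6.206093788146973, 50.656158447265625), 0.44434115290641785) [ 0.5493 -0.2452  0.211 ] 0.2123
t 13.35 tcp [ 0.4897 -0.3116  0.3361] yaw 3.04 tilt 0.04 | rotz 1.24 slide [ 61.  -64.7  86.1]
```

```bash
python3 -m inch '[{"rot":[0,0,2.4],"slide":[0,0,0],"claw":0.5},{"rot":[0,0,0],"slide":[30,-33,0],"claw":0.5},{"rot":[0,0,0],"slide":[30,-33,0],"claw":0.5},{"rot":[0,0,0],"slide":[0,0,40],"claw":0.5},{"rot":[0,0,0],"slide":[0,0,40],"claw":0.5},{"rot":[0,0,0],"slide":[0,0,0],"claw":0.5},{"rot":[0,0,0],"slide":[0,0,0],"claw":0.5}]'
python3 -c "
from h import *
go(.5492,-.2449,.1695,.5)"
```

```text
time_s: 14.22
tool_pos: [0.5489, -0.2461, 0.2577]
ee_rot: [0.0, 1.0, 0.005, 0.001]
contact_force: [0.2, 0.2, -0.2]
gripper_width: 0.752
finger_force: 0.0
t 14.225 tcp [ 0.5489 -0.2461  0.2577] yaw 0.56 tilt 0.13 | rotz 0.06 slide [ 0.3 -1.2 88.2]
```

```bash
python3 -m inch '[{"rot":[0,0,0],"slide":[0,-1.2,44],"claw":0.5},{"rot":[0,0,0],"slide":[0,0,42],"claw":0.5},{"rot":[0,0,0],"slide":[0,0,2],"claw":0.5},{"rot":[0,0,0],"slide":[0,0,0],"claw":-1},{"rot":[0,0,0],"slide":[0,0,0],"claw":-1},{"rot":[0,0,0],"slide":[0,0,0],"claw":-1},{"rot":[0,0,0],"slide":[0,0,0],"claw":-1}]' 45
python3 -c "
from h import *
go(.5492,-.2449,.1695,.5)"
```

```text
time_s: 15.1
tool_pos: [0.5498, -0.2457, 0.1711]
ee_rot: [0.001, 1.0, 0.005, 0.003]
contact_force: [-0.7, -1.5, 6.7]
gripper_width: 0.564
finger_force: 45.0
t 15.1 tcp [ 0.5498 -0.2457  0.1711] yaw 0.53 tilt 0.33 | rotz 0.03 slide [-0.5 -0.8  1.6]
```

```bash
python3 -m inch '[{"rot":[0,0,0],"slide":[0,0,-8],"claw":-1},{"rot":[0,0,0],"slide":[0,0,-8],"claw":-1},{"rot":[0,0,0],"slide":[0,0,0],"claw":-1},{"rot":[0,0,0],"slide":[-22,0.5,0],"claw":-1},{"rot":[0,0,0],"slide":[-22,0.5,0],"claw":-1},{"rot":[0,0,0],"slide":[-22,0.5,0],"claw":-1},{"rot":[0,0,0],"slide":[0,0,0],"claw":-1},{"rot":[0,0,0],"slide":[0,0,-40],"claw":-1},{"rot":[0,0,0],"slide":[0,0,-50],"claw":-1},{"rot":[0,0,0],"slide":[0,0,-40],"claw":-1}]'
python3 - <<'E'
from h import *
c=np.array([.515,.2937]);a=np.radians(11.9)
for x in(-.07,0,.07): print(x,c+x*np.array([np.cos(a),np.sin(a)]))
o=bot.get_obs(); im,d=bot.snapshot("wrist"); save("w3",im[100:])
go(.515-.0685,.2937-.0144,.33,11.9)
E
```

```text
time_s: 16.35
tool_pos: [0.4834, -0.247, 0.3155]
ee_rot: [0.0, 1.0, 0.005, 0.001]
contact_force: [0.2, -0.4, -1.9]
gripper_width: 0.563
finger_force: 45.0
-0.07 [0.44650437 0.27926571]
0 [0.515  0.2937]
0.07 [0.58349563 0.30813429]
t 16.4 tcp [ 0.4839 -0.2473  0.3213] yaw 0.56 tilt 0.53 | rotz -11.34 slide [  72.  -523.    -8.7]
```

View pics/w3.png

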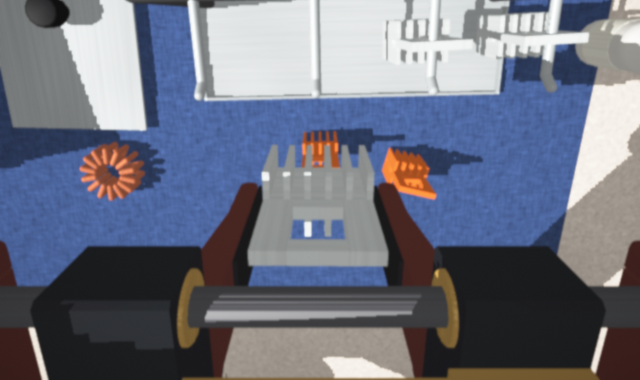

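The wide sink is held squarely (around 320,215) and is off the hook. I'll move it over the basket.

```bash
python3 -m inch '[{"rot":[0,0,-5.7],"slide":[0,0,-10],"claw":-1},{"rot":[0,0,-5.7],"slide":[0,0,0],"claw":-1},{"rot":[0,0,0],"slide":[7,-48,0],"claw":-1},{"rot":[0,0,0],"slide":[7,-48,0],"claw":-1},{"rot":[0,0,0],"slide":[7,-48,0],"claw":-1},{"rot":[0,0,0],"slide":[7,-48,0],"claw":-1},{"rot":[0,0,0],"slide":[7,-48,0],"claw":-1},{"rot":[0,0,0],"slide":[7,-48,0],"claw":-1},{"rot":[0,0,0],"slide":[7,-48,0],"claw":-1},{"rot":[0,0,0],"slide":[7,-48,0],"claw":-1}]'
python3 -m inch '[{"rot":[0,0,0],"slide":[7,-48,0],"claw":-1},{"rot":[0,0,0],"slide":[7,-48,0],"claw":-1},{"rot":[0,0,0],"slide":[2,-43,0],"claw":-1},{"rot":[0,0,0],"slide":[0,0,0],"claw":-1},{"rot":[0,0,0],"slide":[0,0,0],"claw":-1}]'
python3 -c "
from h import *
go(.515-.0685,.2937-.0144,.137,11.9)"
```

```text
time_s: 17.65
tool_pos: [0.4581, 0.1423, 0.3231]
ee_rot: [-0.0, 0.995, 0.104, -0.0]
contact_force: [0.9, 0.4, -1.1]
gripper_width: 0.563
finger_force: 45.0
time_s: 18.27
tool_pos: [0.4451, 0.2796, 0.3231]
ee_rot: [0.0, 0.995, 0.104, -0.0]
contact_force: [0.2, -0.7, -2.2]
gripper_width: 0.567
finger_force: 45.0
t 18.275 tcp [0.4451 0.2796 0.3231] yaw 11.96 tilt 0.05 | rotz 0.06 slide [  1.3   0.5 186.1]
```

```bash
python3 -m inch '[{"rot":[0,0,0],"slide":[1.3,0.5,50],"claw":-1},{"rot":[0,0,0],"slide":[0,0,50],"claw":-1},{"rot":[0,0,0],"slide":[0,0,50],"claw":-1},{"rot":[0,0,0],"slide":[0,0,25],"claw":-1},{"rot":[0,0,0],"slide":[0,0,8],"claw":-1},{"rot":[0,0,0],"slide":[0,0,0],"claw":-1},{"rot":[0,0,0],"slide":[0,0,2],"claw":-1},{"rot":[0,0,0],"slide":[0,0,0],"claw":-1}]'
```

```text
time_s: 19.27
tool_pos: [0.4468, 0.2795, 0.1399]
ee_rot: [-0.0, 0.995, 0.104, 0.001]
contact_force: [-1.3, -0.4, -1.0]
gripper_width: 0.564
finger_force: 45.0
```

```bash
python3 -m inch '[{"rot":[0,0,0],"slide":[0,0,2],"claw":-1},{"rot":[0,0,0],"slide":[0,0,1.5],"claw":-1},{"rot":[0,0,0],"slide":[0,0,0],"claw":-1}]'; python3 -m inch '[{"rot":[0,0,0],"slide":[0,0,0],"claw":0.5},{"rot":[0,0,0],"slide":[0,0,0],"claw":0.5},{"rot":[0,0,0],"slide":[0,0,0],"claw":0.5},{"rot":[0,0,0],"slide":[0,0,-20],"claw":0.5},{"rot":[0,0,0],"slide":[0,0,-60],"claw":0.5},{"rot":[0,0,0],"slide":[0,0,-60],"claw":0.5},{"rot":[0,0,0],"slide":[0,0,-60],"claw":0.5}]'
python3 -c "
from h import *
go(.5476,-.3279,.34,2.9)"
```

```text
time_s: 19.65
tool_pos: [0.4465, 0.2795, 0.137]
ee_rot: [-0.0, 0.995, 0.104, 0.001]
contact_force: [-1.5, -1.2, 5.0]
gripper_width: 0.568
finger_force: 45.0
time_s: 20.52
tool_pos: [0.4458, 0.2791, 0.3387]
ee_rot: [-0.0, 0.995, 0.104, 0.001]
contact_force: [1.0, 1.2, -0.5]
gripper_width: 0.751
finger_force: 0.0
t 20.525 tcp [0.4458 0.2791 0.3387] yaw 11.94 tilt 0.11 | rotz 9.04 slide [ 70.9 611.3  -1.3]
```

```bash
python3 -m inch '[{"rot":[0,0,9],"slide":[0,0,0],"claw":0.4},{"rot":[0,0,0],"slide":[5.5,50,0],"claw":0.4},{"rot":[0,0,0],"slide":[5.5,50,0],"claw":0.4},{"rot":[0,0,0],"slide":[5.5,50,0],"claw":0.4},{"rot":[0,0,0],"slide":[5.5,50,0],"claw":0.4},{"rot":[0,0,0],"slide":[5.5,50,0],"claw":0.4},{"rot":[0,0,0],"slide":[5.5,50,0],"claw":0.4},{"rot":[0,0,0],"slide":[5.5,50,0],"claw":0.4},{"rot":[0,0,0],"slide":[5.5,50,0],"claw":0.4},{"rot":[0,0,0],"slide":[5.5,50,0],"claw":0.4}]'
python3 -m inch '[{"rot":[0,0,0],"slide":[5.5,50,0],"claw":0.4},{"rot":[0,0,0],"slide":[5.5,50,0],"claw":0.4},{"rot":[0,0,0],"slide":[5.5,50,0],"claw":0.4},{"rot":[0,0,0],"slide":[5,11,0],"claw":0.4},{"rot":[0,0,0],"slide":[0,0,40],"claw":0.4},{"rot":[0,0,0],"slide":[0,0,40],"claw":0.4},{"rot":[0,0,0],"slide":[0,0,0],"claw":0.4},{"rot":[0,0,0],"slide":[0,0,0],"claw":0.4}]'
python3 -c "
from h import *
go(.5476,-.3279,.1705,2.9)"
```

```text
time_s: 21.78
tool_pos: [0.5187, -0.1693, 0.3369]
ee_rot: [0.0, 1.0, 0.026, 0.001]
contact_force: [0.2, -0.2, 0.7]
gripper_width: 0.698
finger_force: 0.0
time_s: 22.78
tool_pos: [0.549, -0.3269, 0.2581]
ee_rot: [0.001, 1.0, 0.026, 0.001]
contact_force: [-0.6, -0.0, 0.5]
gripper_width: 0.699
finger_force: 0.0
t 22.775 tcp [ 0.549  -0.3269  0.2581] yaw 2.98 tilt 0.18 | rotz 0.08 slide [-1.4  0.9 87.6]
```

```bash
python3 -m inch '[{"rot":[0,0,0],"slide":[-1.4,1,44],"claw":0.4},{"rot":[0,0,0],"slide":[0,0,42],"claw":0.4},{"rot":[0,0,0],"slide":[0,0,2],"claw":0.4},{"rot":[0,0,0],"slide":[0,0,0],"claw":-1},{"rot":[0,0,0],"slide":[0,0,0],"claw":-1},{"rot":[0,0,0],"slide":[0,0,0],"claw":-1},{"rot":[0,0,0],"slide":[0,0,0],"claw":-1}]' 45
```

```text
time_s: 23.65
tool_pos: [0.548, -0.3289, 0.1701]
ee_rot: [0.001, 1.0, 0.026, 0.002]
contact_force: [0.3, -0.0, 6.2]
gripper_width: 0.453
finger_force: 44.9
```

```bash
python3 -m inch '[{"rot":[0,0,0],"slide":[0,0,-8],"claw":-1},{"rot":[0,0,0],"slide":[0,0,-8],"claw":-1},{"rot":[0,0,0],"slide":[0,0,0],"claw":-1},{"rot":[0,0,0],"slide":[-22,-0.5,0],"claw":-1},{"rot":[0,0,0],"slide":[-22,-0.5,0],"claw":-1},{"rot":[0,0,0],"slide":[-22,-0.5,0],"claw":-1},{"rot":[0,0,0],"slide":[0,0,0],"claw":-1},{"rot":[0,0,0],"slide":[0,0,-50],"claw":-1},{"rot":[0,0,0],"slide":[0,0,-60],"claw":-1},{"rot":[0,0,0],"slide":[0,0,-50],"claw":-1}]'
python3 -c "
from h import *
go(.515,.2937,.33,11.9)"
```

```text
time_s: 24.9
tool_pos: [0.4818, -0.33, 0.3453]
ee_rot: [0.0, 1.0, 0.026, 0.001]
contact_force: [0.1, -0.8, -1.6]
gripper_width: 0.455
finger_force: 44.9
t 24.9 tcp [ 0.4818 -0.33    0.3453] yaw 2.96 tilt 0.09 | rotz -8.94 slide [ 161.1 -603.5   15.3]
```

```bash
python3 -m inch '[{"rot":[0,0,-9],"slide":[0,0,0],"claw":-1},{"rot":[0,0,0],"slide":[13.4,-50,0],"claw":-1},{"rot":[0,0,0],"slide":[13.4,-50,0],"claw":-1},{"rot":[0,0,0],"slide":[13.4,-50,0],"claw":-1},{"rot":[0,0,0],"slide":[13.4,-50,0],"claw":-1},{"rot":[0,0,0],"slide":[13.4,-50,0],"claw":-1},{"rot":[0,0,0],"slide":[13.4,-50,0],"claw":-1},{"rot":[0,0,0],"slide":[13.4,-50,0],"claw":-1},{"rot":[0,0,0],"slide":[13.4,-50,0],"claw":-1},{"rot":[0,0,0],"slide":[13.4,-50,0],"claw":-1}]'
python3 -m inch '[{"rot":[0,0,0],"slide":[13.4,-50,0],"claw":-1},{"rot":[0,0,0],"slide":[13.4,-50,0],"claw":-1},{"rot":[0,0,0],"slide":[13.4,-50,0],"claw":-1},{"rot":[0,0,0],"slide":[0,0,0],"claw":-1},{"rot":[0,0,0],"slide":[0,0,0],"claw":-1}]'
python3 - <<'E'
from h import *
o=bot.get_obs(); im,d=bot.snapshot("wrist"); save("w4",im)
go(.515,.2937,.146,11.9)
E
```

```text
time_s: 26.15
tool_pos: [0.5064, 0.1374, 0.343]
ee_rot: [-0.0, 0.995, 0.104, 0.0]
contact_force: [1.1, -0.2, -2.0]
gripper_width: 0.448
finger_force: 44.9
time_s: 26.78
tool_pos: [0.5145, 0.2903, 0.3427]
ee_rot: [0.0, 0.995, 0.104, -0.0]
contact_force: [0.2, -0.6, -2.3]
gripper_width: 0.45
finger_force: 44.9
t 26.825 tcp [0.5146 0.2897 0.3431] yaw 11.91 tilt 0.02 | rotz 0.01 slide [  1.2  -3.9 197.1]
```

View pics/w4.png

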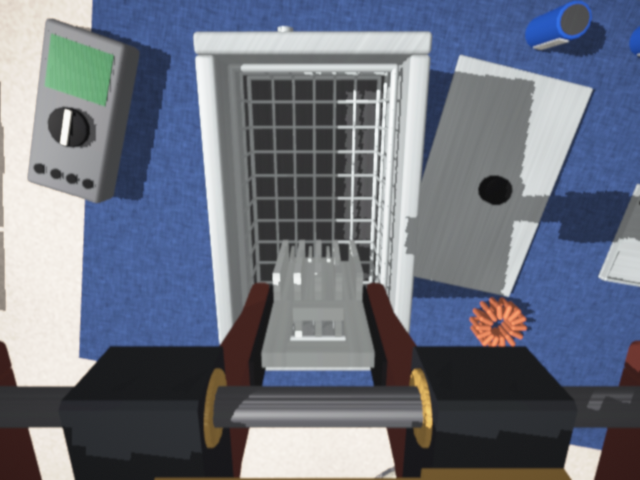

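The narrow sink is held over the open basket (320,310), and the lid lies flat on the bench (500,190). Lowering.

```bash
python3 -m inch '[{"rot":[0,0,0],"slide":[1,-4,40],"claw":-1},{"rot":[0,0,0],"slide":[0,0,50],"claw":-1},{"rot":[0,0,0],"slide":[0,0,50],"claw":-1},{"rot":[0,0,0],"slide":[0,0,40],"claw":-1},{"rot":[0,0,0],"slide":[0,0,10],"claw":-1},{"rot":[0,0,0],"slide":[0,0,4],"claw":-1},{"rot":[0,0,0],"slide":[0,0,0],"claw":-1},{"rot":[0,0,0],"slide":[0,0,0],"claw":-1}]'
```

```text
time_s: 27.82
tool_pos: [0.5153, 0.2945, 0.1513]
ee_rot: [-0.001, 0.995, 0.104, 0.002]
contact_force: [-0.1, -0.0, -1.3]
gripper_width: 0.455
finger_force: 44.9
```

```bash
python3 -m inch '[{"rot":[0,0,0],"slide":[0,0,3],"claw":-1},{"rot":[0,0,0],"slide":[0,0,2],"claw":-1},{"rot":[0,0,0],"slide":[0,0,0],"claw":-1}]'; python3 -m inch '[{"rot":[0,0,0],"slide":[0,0,0],"claw":0.4},{"rot":[0,0,0],"slide":[0,0,0],"claw":0.4},{"rot":[0,0,0],"slide":[0,0,0],"claw":0.4},{"rot":[0,0,0],"slide":[0,0,-20],"claw":0.4},{"rot":[0,0,0],"slide":[0,0,-60],"claw":0.4},{"rot":[0,0,0],"slide":[0,0,-60],"claw":0.4},{"rot":[0,0,0],"slide":[0,0,-50],"claw":0.4}]'
python3 -c "
from h import *
go(.5522,-.402,.34,4.2)"
```

```text
time_s: 28.2
tool_pos: [0.5148, 0.2944, 0.146]
ee_rot: [-0.0, 0.995, 0.104, 0.001]
contact_force: [-0.8, -0.8, 5.1]
gripper_width: 0.453
finger_force: 44.9
time_s: 29.08
tool_pos: [0.5142, 0.294, 0.3387]
ee_rot: [-0.001, 0.995, 0.104, 0.002]
contact_force: [0.4, 0.7, 1.0]
gripper_width: 0.7
finger_force: 0.0
t 29.075 tcp [0.5142 0.294  0.3387] yaw 11.94 tilt 0.22 | rotz 7.74 slide [-13.1 696.9  -1.3]
```

```bash
python3 -m inch '[{"rot":[0,0,7.7],"slide":[0,0,0],"claw":0.4},{"rot":[0,0,0],"slide":[-1,50,0],"claw":0.4},{"rot":[0,0,0],"slide":[-1,50,0],"claw":0.4},{"rot":[0,0,0],"slide":[-1,50,0],"claw":0.4},{"rot":[0,0,0],"slide":[-1,50,0],"claw":0.4},{"rot":[0,0,0],"slide":[-1,50,0],"claw":0.4},{"rot":[0,0,0],"slide":[-1,50,0],"claw":0.4},{"rot":[0,0,0],"slide":[-1,50,0],"claw":0.4},{"rot":[0,0,0],"slide":[-1,50,0],"claw":0.4},{"rot":[0,0,0],"slide":[-1,50,0],"claw":0.4}]'
python3 -m inch '[{"rot":[0,0,0],"slide":[-1,50,0],"claw":0.4},{"rot":[0,0,0],"slide":[-1,50,0],"claw":0.4},{"rot":[0,0,0],"slide":[-1,50,0],"claw":0.4},{"rot":[0,0,0],"slide":[-1,50,0],"claw":0.4},{"rot":[0,0,0],"slide":[0,47,0],"claw":0.4},{"rot":[0,0,0],"slide":[0,0,40],"claw":0.4},{"rot":[0,0,0],"slide":[0,0,40],"claw":0.4},{"rot":[0,0,0],"slide":[0,0,0],"claw":0.4},{"rot":[0,0,0],"slide":[0,0,0],"claw":0.4}]'
python3 -c "
from h import *
go(.5522,-.402,.1705,4.2)"
```

```text
time_s: 30.32
tool_pos: [0.5385, -0.1569, 0.336]
ee_rot: [0.0, 0.999, 0.037, 0.001]
contact_force: [0.8, -0.7, -0.5]
gripper_width: 0.701
finger_force: 0.0
time_s: 31.45
tool_pos: [0.5533, -0.402, 0.2573]
ee_rot: [0.001, 0.999, 0.037, 0.001]
contact_force: [-1.0, 0.2, 0.6]
gripper_width: 0.7
finger_force: 0.0
t 31.45 tcp [ 0.5533 -0.402   0.2573] yaw 4.25 tilt 0.19 | rotz 0.05 slide [-1.1 -0.1 86.8]
```

```bash
python3 -m inch '[{"rot":[0,0,0],"slide":[-1,0,44],"claw":0.4},{"rot":[0,0,0],"slide":[0,0,41],"claw":0.4},{"rot":[0,0,0],"slide":[0,0,2],"claw":0.4},{"rot":[0,0,0],"slide":[0,0,0],"claw":-1},{"rot":[0,0,0],"slide":[0,0,0],"claw":-1},{"rot":[0,0,0],"slide":[0,0,0],"claw":-1},{"rot":[0,0,0],"slide":[0,0,0],"claw":-1}]' 45
```

```text
time_s: 32.33
tool_pos: [0.5529, -0.4025, 0.1703]
ee_rot: [0.002, 0.999, 0.037, 0.002]
contact_force: [0.6, 0.4, 6.2]
gripper_width: 0.45
finger_force: 44.8
```

```bash
python3 -m inch '[{"rot":[0,0,0],"slide":[0,0,-8],"claw":-1},{"rot":[0,0,0],"slide":[0,0,-8],"claw":-1},{"rot":[0,0,0],"slide":[0,0,0],"claw":-1},{"rot":[0,0,0],"slide":[-22,-0.9,0],"claw":-1},{"rot":[0,0,0],"slide":[-22,-0.9,0],"claw":-1},{"rot":[0,0,0],"slide":[-22,-0.9,0],"claw":-1},{"rot":[0,0,0],"slide":[0,0,0],"claw":-1},{"rot":[0,0,0],"slide":[0,0,-50],"claw":-1},{"rot":[0,0,0],"slide":[0,0,-60],"claw":-1},{"rot":[0,0,0],"slide":[0,0,-50],"claw":-1}]'
python3 -c "
from h import *
go(.5835,.3081,.33,11.9)"
```

```text
time_s: 33.58
tool_pos: [0.4867, -0.4039, 0.3454]
ee_rot: [0.0, 0.999, 0.037, 0.001]
contact_force: [0.6, -0.2, -0.9]
gripper_width: 0.455
finger_force: 44.7
t 33.575 tcp [ 0.4867 -0.4039  0.3454] yaw 4.27 tilt 0.09 | rotz -7.63 slide [ 241.5 -676.7   15.4]
```

```bash
python3 -m inch '[{"rot":[0,0,-7.6],"slide":[0,0,0],"claw":-1},{"rot":[0,0,0],"slide":[17,-48,0],"claw":-1},{"rot":[0,0,0],"slide":[17,-48,0],"claw":-1},{"rot":[0,0,0],"slide":[17,-48,0],"claw":-1},{"rot":[0,0,0],"slide":[17,-48,0],"claw":-1},{"rot":[0,0,0],"slide":[17,-48,0],"claw":-1},{"rot":[0,0,0],"slide":[17,-48,0],"claw":-1},{"rot":[0,0,0],"slide":[17,-48,0],"claw":-1},{"rot":[0,0,0],"slide":[17,-48,0],"claw":-1},{"rot":[0,0,0],"slide":[17,-48,0],"claw":-1}]'
python3 -m inch '[{"rot":[0,0,0],"slide":[17,-48,0],"claw":-1},{"rot":[0,0,0],"slide":[17,-48,0],"claw":-1},{"rot":[0,0,0],"slide":[17,-48,0],"claw":-1},{"rot":[0,0,0],"slide":[17,-48,0],"claw":-1},{"rot":[0,0,0],"slide":[20,-52,0],"claw":-1},{"rot":[0,0,0],"slide":[0,0,0],"claw":-1},{"rot":[0,0,0],"slide":[0,0,0],"claw":-1}]'
python3 - <<'E'
from h import *
o=bot.get_obs(); im,d=bot.snapshot("wrist"); save("w5",im)
go(.5835,.3081,.150,11.9)
E
```

```text
time_s: 34.83
tool_pos: [0.5476, 0.0524, 0.343]
ee_rot: [-0.0, 0.995, 0.103, 0.0]
contact_force: [0.9, -0.3, -1.8]
gripper_width: 0.455
finger_force: 44.7
time_s: 35.7
tool_pos: [0.5833, 0.3073, 0.3425]
ee_rot: [0.0, 0.995, 0.103, -0.0]
contact_force: [0.0, -1.1, -1.1]
gripper_width: 0.455
finger_force: 44.7
t 35.75 tcp [0.5833 0.3065 0.3434] yaw 11.81 tilt 0.02 | rotz -0.09 slide [  0.5  -1.6 193.4]
```

View pics/w5.png

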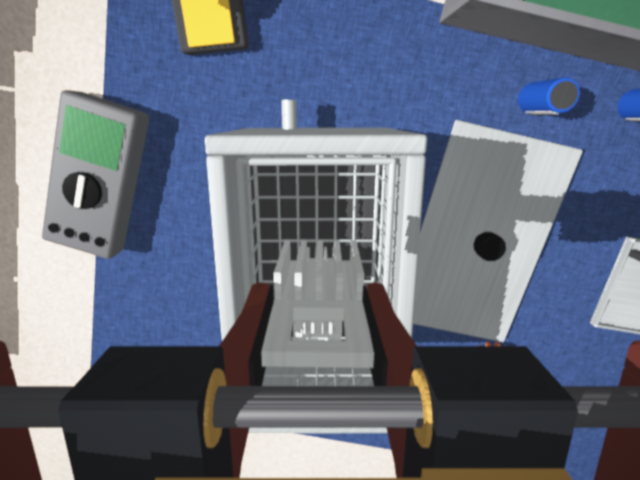

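The last narrow sink is held over the far end of the basket (320,310), and the sink placed before it shows just behind. Lowering and releasing.

```bash
python3 -m inch '[{"rot":[0,0,0],"slide":[0.5,-1.6,40],"claw":-1},{"rot":[0,0,0],"slide":[0,0,50],"claw":-1},{"rot":[0,0,0],"slide":[0,0,50],"claw":-1},{"rot":[0,0,0],"slide":[0,0,40],"claw":-1},{"rot":[0,0,0],"slide":[0,0,10],"claw":-1},{"rot":[0,0,0],"slide":[0,0,2],"claw":-1},{"rot":[0,0,0],"slide":[0,0,0],"claw":-1},{"rot":[0,0,0],"slide":[0,0,3],"claw":-1},{"rot":[0,0,0],"slide":[0,0,2],"claw":-1},{"rot":[0,0,0],"slide":[0,0,0],"claw":-1}]'; python3 -m inch '[{"rot":[0,0,0],"slide":[0,0,0],"claw":0.4},{"rot":[0,0,0],"slide":[0,0,0],"claw":0.4},{"rot":[0,0,0],"slide":[0,0,0],"claw":0.4},{"rot":[0,0,0],"slide":[0,0,-20],"claw":0.4},{"rot":[0,0,0],"slide":[0,0,-60],"claw":0.4},{"rot":[0,0,0],"slide":[0,0,-60],"claw":0.4},{"rot":[0,0,0],"slide":[0,0,-60],"claw":0.4},{"rot":[0,0,0],"slide":[-60,0,0],"claw":0.4},{"rot":[0,0,0],"slide":[-60,0,0],"claw":0.4},{"rot":[0,0,0],"slide":[0,0,0],"claw":0.4}]'
python3 - <<'E'
from h import *
np.set_printoptions(precision=4,suppress=True)
bot.get_obs(); o=bot.get_obs(); im,d=bot.snapshot("wrist"); save("w6",im)
for n in("lid","lid_knob","sink1","sink1_eye","sink3","sink3_eye"):
    for r in bot.mark_of("wrist",n): print(n,round(r["p"],2),toW("wrist",r["xyz"],o))
P=cloud("wrist",d,np.ones(d.shape,bool),o)
k=P[(abs(P[:,0]-.567)<.08)&(abs(P[:,1]-.04)<.1)&(P[:,2]>.03)]; print("knob",cv2.minEnclosingCircle((k[:,:2]*1000).astype(np.float32)),k[:,2].max())
s=P[(abs(P[:,2]-.014)<.004)&(P[:,0]>.38)&(P[:,0]<.75)&(P[:,1]>-.09)&(P[:,1]<.18)]; print(cv2.minAreaRect((s[:,:2]*1000).astype(np.float32)))
go(.567,.04,.3,0)
E
```

```text
time_s: 37.0
tool_pos: [0.5835, 0.3087, 0.1465]
ee_rot: [-0.0, 0.995, 0.103, 0.0]
contact_force: [-0.3, -0.1, 0.3]
gripper_width: 0.452
finger_force: 44.7
time_s: 38.25
tool_pos: [0.4627, 0.2834, 0.3489]
ee_rot: [-0.001, 0.995, 0.104, 0.001]
contact_force: [-0.1, 0.7, 0.2]
gripper_width: 0.699
finger_force: 0.0
lid 0.86 [ 0.5569  0.0889 -0.0009]
lid_knob 0.88 [0.5569 0.0789 0.0362]
lid_knob 0.57 [0.5121 0.293  0.0957]
sink1 0.91 [0.5828 0.3034 0.0957]
sink1 0.79 [0.4449 0.2825 0.0905]
sink1 0.71 [0.5119 0.295  0.095 ]
sink1 0.26 [0.3796 0.0077 0.0001]
sink1_eye 0.63 [0.5818 0.3104 0.1669]
sink3 0.91 [0.5828 0.3034 0.0957]
sink3 0.79 [0.4449 0.2825 0.0905]
sink3 0.71 [0.5119 0.295  0.095 ]
sink3 0.26 [0.3796 0.0077 0.0001]
knob ((555.76123046875, 84.87480163574219), 16.965295791625977) 0.04991795991154463
((536.3074951171875, 77.0546646118164), (323.7476806640625, 174.00787353515625), 4.363306522369385)
t 38.6 tcp [0.4669 0.2841 0.3459] yaw 11.81 tilt 0.02 | rotz 11.81 slide [100.1 244.1  45.9]
```

View pics/w6.png

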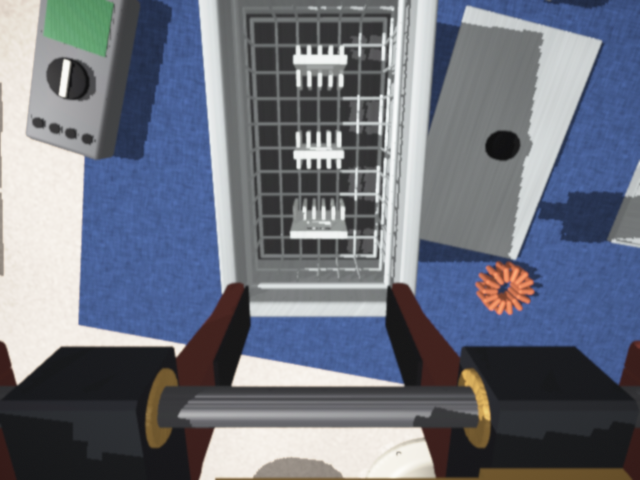

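All three sinks stand in the basket: (320,65), (320,148) and (320,220). The lid has been knocked about 45 mm (knob at 503,145), so I'll go over it and measure.

```bash
python3 -m inch '[{"rot":[0,0,0],"slide":[5,50,-30],"claw":1},{"rot":[0,0,0],"slide":[5,50,-20],"claw":1},{"rot":[0,0,0],"slide":[5,50,0],"claw":1},{"rot":[0,0,0],"slide":[5,45,0],"claw":1},{"rot":[0,0,0],"slide":[0,0,0],"claw":1},{"rot":[0,0,0],"slide":[0,0,0],"claw":1}]'
python3 - <<'E'
from h import *
np.set_printoptions(precision=4,suppress=True)
o=bot.get_obs(); im,d=bot.snapshot("wrist")
m=bot.cut_out("wrist","lid")[0]; print(m["p"])
P=cloud("wrist",d,m["pixels"],o)
k=P[P[:,2]>.04]; print("knob",cv2.minEnclosingCircle((k[:,:2]*1000).astype(np.float32)),k[:,2].max())
s=P[abs(P[:,2]-.014)<.005]; print(len(s),s.mean(0),cv2.minAreaRect((s[:,:2]*1000).astype(np.float32)))
A=np.c_[s[:,:2],np.ones(len(s))]; print("plane",np.linalg.lstsq(A,s[:,2],rcond=None)[0])
for n in("lid","lid_knob"):
    for r in bot.mark_of("wrist",n): print(n,round(r["p"],2),toW("wrist",r["xyz"],o))
go(.5558,.0849,.12)
E
```

```text
time_s: 39.35
tool_pos: [0.5259, 0.0975, 0.3958]
ee_rot: [-0.0, 0.995, 0.103, -0.0]
contact_force: [0.4, -0.3, -0.3]
gripper_width: 0.998
finger_force: 0.0
0.6
knob ((556.2117309570312, 83.90997314453125), 16.779483795166016) 0.0500919738224066
23775 [0.5665 0.0848 0.0137] ((555.9649047851562, 84.00273132324219), (161.7503204345703, 271.8930969238281), 89.25529479980469)
plane [0.0006 0.0005 0.0133]
lid 0.93 [ 0.5575  0.0869 -0.0001]
lid_knob 0.37 [ 0.7454 -0.137  -0.0007]
t 39.55 tcp [0.5253 0.0984 0.3962] yaw 11.94 tilt 0.01 | rotz 0.0 slide [ 27.1  19.5 276.2]
```

```bash
python3 -m inch '[{"rot":[0,0,6.3],"slide":[0,0,0],"claw":1},{"rot":[0,0,6.3],"slide":[0,0,0],"claw":1},{"rot":[0,0,0],"slide":[31,14,50],"claw":1},{"rot":[0,0,0],"slide":[0,0,60],"claw":1},{"rot":[0,0,0],"slide":[0,0,60],"claw":1},{"rot":[0,0,0],"slide":[0,0,60],"claw":1},{"rot":[0,0,0],"slide":[0,0,60],"claw":1},{"rot":[0,0,0],"slide":[0,0,0],"claw":1},{"rot":[0,0,0],"slide":[0,0,0],"claw":1}]'
python3 -c "
from h import *
go(.5561,.0840,.0165,-.7)"
```

```text
time_s: 40.67
tool_pos: [0.5575, 0.0834, 0.1092]
ee_rot: [-0.0, 1.0, -0.006, 0.002]
contact_force: [1.1, -0.3, 0.2]
gripper_width: 0.997
finger_force: 0.0
t 40.675 tcp [0.5575 0.0834 0.1092] yaw -0.72 tilt 0.21 | rotz -0.02 slide [-1.4 -0.6 92.7]
```

```bash
python3 -m inch '[{"rot":[0,0,0],"slide":[-1.4,-0.6,45],"claw":1},{"rot":[0,0,0],"slide":[0,0,40],"claw":1},{"rot":[0,0,0],"slide":[0,0,6],"claw":1},{"rot":[0,0,0],"slide":[0,0,0],"claw":1},{"rot":[0,0,0],"slide":[0,0,0],"claw":-1},{"rot":[0,0,0],"slide":[0,0,0],"claw":-1},{"rot":[0,0,0],"slide":[0,0,0],"claw":-1},{"rot":[0,0,0],"slide":[0,0,0],"claw":-1},{"rot":[0,0,0],"slide":[0,0,0],"claw":-1},{"rot":[0,0,0],"slide":[0,0,0],"claw":-1}]' 50
python3 -m inch '[{"rot":[0,0,0],"slide":[0,0,0],"claw":-1},{"rot":[0,0,0],"slide":[0,0,0],"claw":-1}]'
python3 -c "
from h import *
go(.5561,.0840,.0165,-.7)"
```

```text
time_s: 41.92
tool_pos: [0.5548, 0.0835, 0.015]
ee_rot: [-0.0, 1.0, -0.007, -0.0]
contact_force: [-0.3, -0.4, -0.3]
gripper_width: 0.378
finger_force: 50.0
time_s: 42.18
tool_pos: [0.5548, 0.0835, 0.015]
ee_rot: [-0.0, 1.0, -0.007, -0.0]
contact_force: [-0.4, 0.4, -0.6]
gripper_width: 0.378
finger_force: 50.0
t 42.175 tcp [0.5548 0.0835 0.015 ] yaw -0.76 tilt 0.01 | rotz -0.06 slide [ 1.3 -0.6 -1.5]
```

```bash
python3 -m inch '[{"rot":[0,0,0],"slide":[0,0,-30],"claw":-1},{"rot":[0,0,0],"slide":[0,0,-50],"claw":-1},{"rot":[0,0,0],"slide":[0,0,-50],"claw":-1},{"rot":[0,0,0],"slide":[0,0,-50],"claw":-1},{"rot":[0,0,0],"slide":[0,0,-50],"claw":-1},{"rot":[0,0,0],"slide":[0,0,-20],"claw":-1},{"rot":[0,0,-6.3],"slide":[0,0,0],"claw":-1},{"rot":[0,0,-6.2],"slide":[0,0,0],"claw":-1},{"rot":[0,0,0],"slide":[0,0,0],"claw":-1}]'
python3 - <<'E'
from h import *
np.set_printoptions(precision=4,suppress=True)
for c in("scene","side"):
    im,d=bot.snapshot(c); save("e_"+c,im)
    for n in("tank_rim","basket","cleaner"):
        for r in bot.mark_of(c,n)[:1]: print(c,n,round(r["p"],2),toW(c,r["xyz"]))
    P=cloud(c,d,np.ones(d.shape,bool))
    s=P[(abs(P[:,2]-.195)<.004)&(abs(P[:,0]-.515)<.19)&(P[:,1]>.18)&(P[:,1]<.42)]
    print(len(s),cv2.minAreaRect((s[:,:2]*1000).astype(np.float32)))
go(.515,.2937,.3,11.8)
E
```

```text
time_s: 43.3
tool_pos: [0.5547, 0.0833, 0.2641]
ee_rot: [0.0, 0.995, 0.102, -0.001]
contact_force: [-0.5, -0.1, -4.7]
gripper_width: 0.377
finger_force: 50.0
scene tank_rim 0.85 [0.5108 0.2902 0.1893]
scene basket 0.73 [0.5123 0.2894 0.092 ]
scene cleaner 0.59 [ 0.5128  0.2925 -0.0029]
530 ((512.8291015625, 292.2314453125), (282.4568176269531, 172.90367126464844), 11.912077903747559)
side tank_rim 0.78 [0.5159 0.2916 0.1962]
side basket 0.2 [ 0.5389  0.5805 -0.0043]
side cleaner 0.69 [0.5128 0.2927 0.0011]
1738 ((512.6123046875, 295.77880859375), (279.05731201171875, 173.7415313720703), 12.048771858215332)
t 43.7 tcp [0.5549 0.0834 0.2651] yaw 11.71 tilt 0.0 | rotz -0.09 slide [   3.9 -214.   -34.9]
```

View pics/e_side.png

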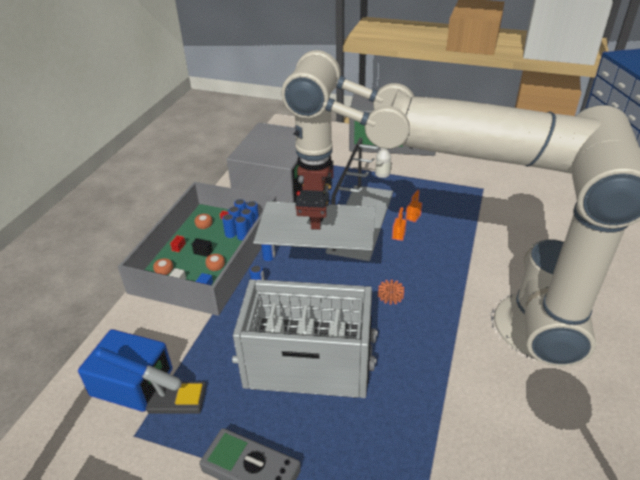

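The lid is held level (315,225) and all the sinks are in the basket (300,315). I'll carry it over the tank.

```bash
python3 -m inch '[{"rot":[0,0,-0.2],"slide":[0,0,-20],"claw":-1},{"rot":[0,0,0],"slide":[0,-36,0],"claw":-1},{"rot":[0,0,0],"slide":[0,-36,0],"claw":-1},{"rot":[0,0,0],"slide":[0,-36,0],"claw":-1},{"rot":[0,0,0],"slide":[0,-36,0],"claw":-1},{"rot":[0,0,0],"slide":[1.8,-35,0],"claw":-1},{"rot":[0,0,0],"slide":[0,-35,0],"claw":-1},{"rot":[0,0,0],"slide":[0,0,0],"claw":-1},{"rot":[0,0,0],"slide":[0,0,0],"claw":-1}]'
python3 - <<'E'
from h import *
np.set_printoptions(precision=4,suppress=True)
P=[]
for c in("scene","side"):
    im,d=bot.snapshot(c); p=cloud(c,d,np.ones(d.shape,bool))
    z=bot.get_obs()["tool_pos"][2]-.001
    s=p[(abs(p[:,2]-z)<.006)&(abs(p[:,0]-.515)<.19)&(p[:,1]>.18)&(p[:,1]<.42)]
    print(c,len(s),cv2.minAreaRect((s[:,:2]*1000).astype(np.float32)))
    A=np.c_[s[:,:2],np.ones(len(s))]; print("plane",np.linalg.lstsq(A,s[:,2],rcond=None)[0])
go(.5128,.2934,.22,11.9)
E
```

```text
time_s: 44.82
tool_pos: [0.5125, 0.2929, 0.2851]
ee_rot: [0.0, 0.995, 0.104, -0.0]
contact_force: [0.5, 0.8, -3.8]
gripper_width: 0.375
finger_force: 50.0
scene 2469 ((512.9092407226562, 292.1107177734375), (275.8339538574219, 167.4577178955078), 12.13862419128418)
plane [0.0003 0.0012 0.2828]
side 6288 ((514.397216796875, 294.1620178222656), (272.83331298828125, 166.5478515625), 11.792677879333496)
plane [-0.      0.      0.2823]
t 44.925 tcp [0.5127 0.2923 0.2853] yaw 11.87 tilt 0.02 | rotz -0.03 slide [ 0.3 -1.  65.3]
```

```bash
python3 -m inch '[{"rot":[0,0,0],"slide":[-0.4,-0.8,30],"claw":-1},{"rot":[0,0,0],"slide":[0,0,30],"claw":-1},{"rot":[0,0,0],"slide":[0,0,10],"claw":-1},{"rot":[0,0,0],"slide":[0,0,6],"claw":-1},{"rot":[0,0,0],"slide":[0,0,4],"claw":-1},{"rot":[0,0,0],"slide":[0,0,0],"claw":-1},{"rot":[0,0,0],"slide":[0,0,0],"claw":-1}]'
```

```text
time_s: 45.8
tool_pos: [0.5121, 0.294, 0.206]
ee_rot: [-0.0, 0.995, 0.104, 0.001]
contact_force: [-0.0, -0.0, -4.7]
gripper_width: 0.377
finger_force: 50.0
```

```bash
python3 -m inch '[{"rot":[0,0,0],"slide":[0,0,2],"claw":-1},{"rot":[0,0,0],"slide":[0,0,2],"claw":-1},{"rot":[0,0,0],"slide":[0,0,0],"claw":-1}]';python3 -m inch '[{"rot":[0,0,0],"slide":[0,0,1.5],"claw":-1},{"rot":[0,0,0],"slide":[0,0,0],"claw":-1}]'
```

```text
time_s: 46.18
tool_pos: [0.5117, 0.2938, 0.2008]
ee_rot: [0.0, 0.995, 0.104, -0.0]
contact_force: [0.2, 0.9, -3.3]
gripper_width: 0.376
finger_force: 50.0
time_s: 46.42
tool_pos: [0.5119, 0.2939, 0.2001]
ee_rot: [-0.0, 0.995, 0.104, 0.0]
contact_force: [0.6, 0.5, -1.7]
gripper_width: 0.378
finger_force: 50.0
```

```bash
python3 -m inch '[{"rot":[0,0,0],"slide":[0,0,0.5],"claw":-1},{"rot":[0,0,0],"slide":[0,0,0],"claw":1},{"rot":[0,0,0],"slide":[0,0,0],"claw":1},{"rot":[0,0,0],"slide":[0,0,0],"claw":1},{"rot":[0,0,0],"slide":[0,0,0],"claw":1},{"rot":[0,0,0],"slide":[0,0,-20],"claw":1},{"rot":[0,0,0],"slide":[0,0,-60],"claw":1},{"rot":[0,0,0],"slide":[0,0,-60],"claw":1},{"rot":[0,0,0],"slide":[-40,0,-60],"claw":1},{"rot":[0,0,0],"slide":[-40,0,0],"claw":1}]'
python3 -m inch '[{"rot":[0,0,0],"slide":[0,0,0],"claw":1},{"rot":[0,0,0],"slide":[0,0,0],"claw":1}]'
python3 - <<'E'
from h import *
np.set_printoptions(precision=4,suppress=True)
for c in("wrist","side","scene"):
    o=bot.get_obs(); im,d=bot.snapshot(c); save("f_"+c,im); p=cloud(c,d,np.ones(d.shape,bool),o)
    s=p[(abs(p[:,2]-.199)<.003)&(abs(p[:,0]-.515)<.19)&(p[:,1]>.18)&(p[:,1]<.42)]
    print(c,len(s),cv2.minAreaRect((s[:,:2]*1000).astype(np.float32)),np.median(s[:,2]))
    A=np.c_[s[:,:2],np.ones(len(s))]; print("plane",np.linalg.lstsq(A,s[:,2],rcond=None)[0])
    for r in bot.mark_of(c,"lid")[:1]: print(r["p"],toW(c,r["xyz"],o))
E
```

```text
time_s: 47.68
tool_pos: [0.4388, 0.2783, 0.3963]
ee_rot: [-0.002, 0.995, 0.104, 0.004]
contact_force: [-0.2, 0.5, 0.5]
gripper_width: 1.0
finger_force: 0.0
time_s: 47.92
tool_pos: [0.4392, 0.2784, 0.3904]
ee_rot: [0.0, 0.995, 0.104, -0.0]
contact_force: [0.6, 0.3, -1.2]
gripper_width: 0.995
finger_force: 0.0
wrist 49044 ((491.1929626464844, 289.0218200683594), (231.47032165527344, 166.2675018310547), 11.88455581665039) 0.19881234267653158
plane [0.0005 0.0008 0.1983]
side 4928 ((512.2578735351562, 296.4283447265625), (273.4969177246094, 166.54393005371094), 12.06563949584961) 0.19766307886410528
plane [-0.0004 -0.0002  0.1981]
0.86 [0.5111 0.2962 0.1838]
scene 2531 ((514.2584228515625, 291.1561279296875), (276.9153747558594, 170.4359588623047), 11.869890213012695) 0.19841823157065283
plane [ 0.0001 -0.0011  0.1987]
0.91 [0.5141 0.2948 0.1882]
```

View pics/f_scene.png

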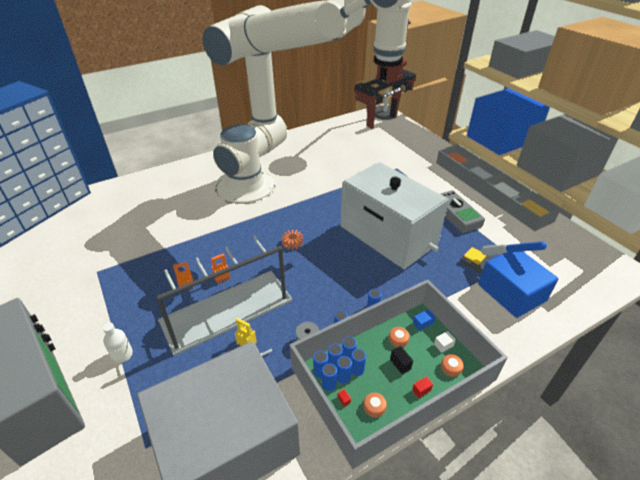

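The lid sits level at home height (395,210, plate top about 0.1988), the hooks are empty, the other things are where they were, and the robot is clear. Handing in.

```bash
python3 -c "
from workcell import bot
print(bot.finish_job())"
```

```text
the job is handed in; nothing more can be done
None
```

I handed the job in: all three heat sinks that were there stand in the basket and the lid is back on the tank, measured level and at its home height; the other things on the bench looked unmoved, and no pass or fail result came back.

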